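Sort salvaged electronic parts into the component trays

TASK

Sort the salvaged parts on the bench into the three low component trays: the two silver heat sinks into the blue tray and the two black capacitors into the yellow tray, one to each bay, and the green terminal strip into the red tray. Set each part down flat on the tray's floor, the capacitors standing upright, without dropping or throwing it, and let go of it. Leave the little dish of screws and the data stick where they are.

Things in the scene. Friction and masses are not known exactly. Their poses are not given: they have to be found in the camera images.
- heatsink_large: larger silver finned heat sink, 40 x 40 x 18 mm (x, y, z), loose, about 50 g, lies flat with its fins up; may be grasped across x or y. Origin: centre of its underside; z up.
- heatsink_small: smaller silver finned heat sink, 30 x 30 x 12 mm (x, y, z), loose, about 50 g, lies flat with its fins up; may be grasped across x or y. Origin: centre of its underside; z up.
- capacitor_tall: taller black capacitor with a silver top, an upright cylinder 18 mm in diameter and 32 mm high, loose, about 15 g. Origin: centre of its underside; z up along the cylinder.
- capacitor_short: shorter black capacitor with a silver top, an upright cylinder 16 mm in diameter and 26 mm high, loose, about 15 g. Origin: centre of its underside; z up along the cylinder.
- terminal_strip: green terminal strip, a bar 14 mm (x) by 52 mm (y) by 17 mm high, loose, about 20 g, with a row of screw heads on top; grasp across its x. Origin: centre of its underside; z up.
- blue_tray: fixed shallow blue tray, outside 102 (x) by 126 (y) by 14 mm high, walls 3 mm, flat inner floor 3 mm above its underside; a 7 mm finger tab at each y end, a blank label on the -x wall. Origin: centre of its underside, z up. A partition along x at y = 0, 3 mm thick, 12.5 mm high, leaves two bays 96 (x) by 58.5 mm (y), centred at y = +31 and -31 mm. Either heat sink in either bay, sides along the tray's.
- yellow_tray: fixed shallow yellow tray, outside 102 (x) by 126 (y) by 14 mm high, walls 3 mm, flat inner floor 3 mm above its underside; a 7 mm finger tab at each y end, a blank label on the -x wall. Origin: centre of its underside, z up. A partition along x at y = 0, 3 mm thick, 12.5 mm high, leaves two bays 96 (x) by 58.5 mm (y), centred at y = +31 and -31 mm. Either capacitor in either bay.
- red_tray: fixed shallow red tray, outside 102 (x) by 126 (y) by 14 mm high, walls 3 mm, flat inner floor 3 mm above its underside; a 7 mm finger tab at each y end, a blank label on the -x wall. Origin: centre of its underside, z up. No partition: one bay 96 mm along x by 120 mm along y. For the terminal strip.
- screw_dish: bystander: small white round dish with screws in it, 44 mm across and 16 mm high, loose. Not to be moved. Origin: centre of its underside.
- data_stick: bystander: black data stick with a silver plug, 18 x 52 x 9 mm, loose. Not to be moved. Origin: centre of its underside.

How it is judged:
By the outcome, as a careful person would: the job done as asked, in the order asked, and still so for the second after the job is handed in, with the robot touching nothing.
It also fails if it takes over 106 s, if anything falls off the work surface, if the arm or the gripper's body presses on something with over 40 N, if the wrist force passes 120 N, or if a joint passes its speed limit or range.

ROBOT

A 6-joint arm with a two-finger parallel gripper is mounted at the origin on a cart in front of the work surface, level with it; the furniture and walls round the work are solid. World frame = base frame: x ahead of the robot, y to its left, z up, the work surface at z = 0. Lengths are in mm, angles in rad, forces in N, time in s.
With the tool pointing down it reaches from about 350 to 925 mm from the base axis. Payload 6.4 kg.
Tool frame: the origin (TCP) lies midway between the tips of the shut fingers; the grasp point (between the pads) lies 19 mm behind it; z points along the fingers, y is the line along which they close (so a half turn about z gives the same grasp; the last joint's range is limited). The gripper opens to 85 mm and grips with 20 to 120 N. Pads are 22 mm wide; open, the fingers measure 114 mm over their backs; the gripper's body (76 mm by 85 mm) begins 54 mm behind the grasp point. The pads swing forward as they close: fully open they stand 13 mm farther back than shut.
Start: joints at [1.052, 0.245, 1.558, -0, 1.339, -0.174], TCP at [219.703, 611.755, 231.29] pointing down, gripper open.
Joint ranges: [-3.13, 3.13], [-1.02, 2.26], [0.13, 2.54], [-0.95, 4.09], [0.21, 2.88], [-2.74, 2.74]. Speed limits (rad/s): [2.57, 2.57, 3.14, 3.14, 3.14, 3.14].

INTERFACE

Orientations are given as [roll, pitch, yaw] about the fixed x, y, z axes, in that order (R = Rz(yaw) Ry(pitch) Rx(roll)).
In Python, from rig import robot gives the robot as it stands.
- The arm moves only by the tool drive_tool, never from a script. Its argument "motion" is a list of rows, each a list of 7 numbers: the shift along the tool's x, y, z in cm, then the turn, a rotation vector about the tool's x, y, z in rad, then the opening, from 0 (shut) to 1 (fully open). In form: [[tx, ty, tz, wx, wy, wz, jaw], ...]. A call has 1 to 20 rows; each row shifts and turns the commanded pose from where the row before left it, along the tool's axes as they then stand; what a row does not reach is not made up. A row lasts 1/12 s, in which the tool goes at most 41.7 mm and 7.16 degrees, less where a joint would pass 70% of its speed; a pose out of reach is approached as far as the arm can. A call is refused whole if a number of a shift passes 4.17 or a number of a turn 0.125, either way. A call with a gripper value outside its range is refused whole. The fingers move at their own pace and stop on an object; "grip_force" is the grip in N (left out, the last holds). Time passes only in rows, so rows that do not move let the fingers close. It gives the time, the measured TCP pose, the force, the opening and the grip force at its end, in the units of the state.
- robot.sense(): the state, without advancing time (a new reading comes with each control period).
- robot.camera(name): name is "side" or "top"; returns a dict with "img" (420x560x3 uint8, blue, green, red), "fovy" (degrees; the focal length in pixels is half the picture's height over the tangent of half this angle, whatever the lens; pixels are square), "cx", "cy" (the principal point, pixels), "distortion" ([k1, k2, p1, p2, k3] as OpenCV has them; the pictures are not rectified), "camera_from_world" (4x4, takes a point from world to camera coordinates). Camera axes: x right, y up, looking along -z (the intrinsics and any distortion apply to the point x, -y, -z); pixel columns grow to the right and rows downward; lengths in mm; the calibration is good to about 2 mm. A picture is of the moment at which its call begins. There is no depth.
- robot.sign_off(): hands the job in; it is judged then, once.
The state is a dict: "clock": time; "qpos": joint angles; "joint_velocities": joint speeds; "joint_efforts": joint torques, N m; "ee_pos": TCP position; "tcp_rot": TCP orientation; "contact_force": force on the tool from outside, world axes, zero at the start; "wrist_torque": the same for the moment, N m; "opening": opening from 0.0 (shut) to 1.0 (fully open); "grip_force": force on a finger pad.
Only numpy, scipy, OpenCV 4.12 (cv2) and the standard library are available. Lean on these libraries where they do the work, as an engineer would, in place of code of your own. Each camera call takes 0.05 s, during which the arm holds its last target. There are 200 camera calls.

## Working session

There is one attempt and no reset: what is moved stays moved. The work goes in short steps, Python scripts to look and compute and a tool call to move; the robot and the scene stay as the last step left them, time stands still between calls to the robot, and variables do not carry over. Pictures are saved under pics/ and viewed, at most 14 in all, crops included, and the job is handed in when it is done.

Besides the shell and the picture viewer there is one more tool, called after "Request:" by a JSON object that holds its "name" and its "arguments", one argument or row to a line. drive_tool: Moves the arm, as the interface text tells. Its arguments: {"type":"object","properties":{"motion":{"type":"array","items":{"type":"array","items":{"type":"number"}}},"grip_force":{"type":"number"}},"required":["motion"]}

```bash
mkdir -p pics; cat > h.py <<'E'
import numpy as np,cv2
from rig import robot
def cam(n):
    c=robot.camera(n);f=210/np.tan(np.radians(c['fovy'])/2)
    c['K']=np.array([[f,0,c['cx']],[0,f,c['cy']],[0,0,1]]);c['D']=np.array(c['distortion'],float)
    c['M']=np.array(c['camera_from_world']);return c
def ray(c,uv,z):
    uv=np.array(uv,float).reshape(-1,1,2)
    p=cv2.undistortPoints(uv,c['K'],c['D']).reshape(-1,2)
    d=np.c_[p[:,0],-p[:,1],-np.ones(len(p))]@c['M'][:3,:3]
    o=-c['M'][:3,:3].T@c['M'][:3,3]
    return o+d*((z-o[2])/d[:,2])[:,None]
def proj(c,P):
    q=np.atleast_2d(P)@c['M'][:3,:3].T+c['M'][:3,3]
    q=q*[1,-1,-1]
    return cv2.projectPoints(q,np.zeros(3),np.zeros(3),c['K'],c['D'])[0].reshape(-1,2)
E
python3 - <<'E'
from h import *
for n in('top','side'):
    c=cam(n);cv2.imwrite(f'pics/{n}0.png',c['img']);print(n,c['fovy'],c['cx'],c['cy'],c['D'],-c['M'][:3,:3].T@c['M'][:3,3])
print(robot.sense())
E
```

```text
top 51.87355386957183 279.81052899194566 200.07063708766825 [-0.0401649  0.         0.         0.         0.       ] [ 418.61611026   -3.76753169 1326.9801496 ]
side 55.59884304029808 281.54283555039245 208.4717810214242 [-0.06116466  0.          0.          0.          0.        ] [ 527.7715376  -854.69845187  604.34133706]
{'clock': 0.1, 'qpos': array([ 1.05192672e+00,  2.45792037e-01,  1.55890765e+00,  2.11755088e-05,
        1.33869881e+00, -1.74081601e-01]), 'joint_velocities': array([-0.00071901, -0.00034016, -0.00213075,  0.00124288, -0.00176584,
       -0.00021008]), 'joint_efforts': array([ 2.92690329e-04, -4.30669606e+01, -3.27130687e+01, -1.25333627e-04,
        2.74256636e-03, -1.14655882e-05]), 'ee_pos': array([219.42055099, 611.30556459, 230.25158405]), 'tcp_rot': array([-3.13981766e+00, -3.33067338e-04,  2.79679946e+00]), 'contact_force': array([0.08864546, 0.56260961, 0.70886437]), 'wrist_torque': array([-0.00553139, -0.00561117, -0.04281294]), 'grip_force': 0.0, 'opening': 1.003815941944289}
```

View pics/top0.png

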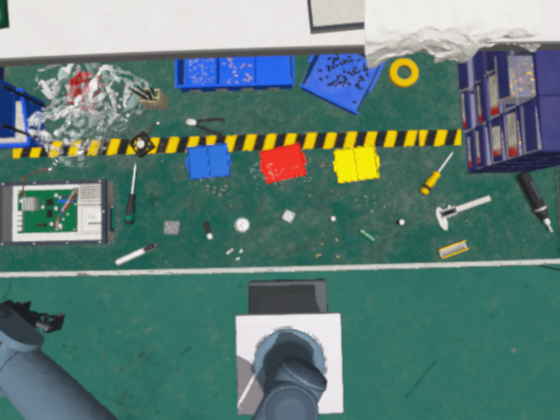

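View pics/side0.png

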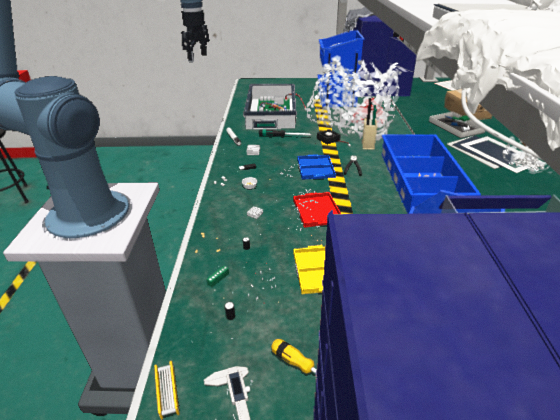

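Top view: large heat sink at (172,227), small at (288,215), capacitors at (333,218) and (401,222), strip at (367,235). The trays are blue (208,161), red (283,163) and yellow (357,164). The dish is at (242,224) and the stick at (208,230). The side view shows the same layout: capacitors at (247,243) and (230,311), strip at (218,275).

```bash
python3 - <<'E'
from h import *
t=cam('top');s=cam('side')
def blob(c,near,mask,r):
    m=np.zeros_like(mask);u,v=near;m[v-r:v+r+1,u-r:u+r+1]=mask[v-r:v+r+1,u-r:u+r+1]
    m=cv2.morphologyEx(m,cv2.MORPH_CLOSE,np.ones((3,3),np.uint8))
    n,l,st,ce=cv2.connectedComponentsWithStats(m)
    k=1+np.argmax(st[1:,4]);P=np.argwhere(l==k)[:,::-1].astype(np.float32)
    return P,ce[k],st[k]
def hsv(c):return cv2.cvtColor(c['img'],cv2.COLOR_BGR2HSV)
H=hsv(t)
rng=lambda H,a,b:cv2.inRange(H,np.array(a),np.array(b))
blue=rng(H,(100,120,70),(125,255,255));yel=rng(H,(22,150,120),(35,255,255));red=rng(H,(0,150,100),(8,255,255))|rng(H,(172,150,100),(180,255,255))
sil=rng(H,(0,0,120),(180,60,255))
for n,m,uv,r,z in[('blue',blue,(208,161),30,14),('red',red,(283,163),30,14),('yellow',yel,(357,164),30,14),('HL',sil,(172,227),13,18),('HS',sil,(288,215),12,12),('dish',sil,(242,224),12,16)]:
    P,ce,st=blob(t,uv,m,r);W=ray(t,P,z)[:,:2]
    b=cv2.minAreaRect(W.astype(np.float32));print(n,ce.round(1),st,'mean',W.mean(0).round(1),'rect',np.round(b[0],1),np.round(b[1],1),round(b[2],1))
def crop(c,x,y,w,h,k):return cv2.resize(c['img'][y:y+h,x:x+w],None,fx=k,fy=k,interpolation=cv2.INTER_CUBIC)
a=crop(t,155,200,133,50,6);b=crop(t,280,200,133,50,6)
cv2.imwrite('pics/c1.png',np.vstack([a,b]))
d=crop(s,200,130,130,100,4);e=crop(s,200,225,130,100,4)
cv2.imwrite('pics/c2.png',crop(s,195,135,150,190,3.1))
cv2.imwrite('pics/c3.png',crop(t,180,130,210,60,3.8))
E
```

```text
blue [208.  161.6] [ 185  142   47   39 1430] mean [622.2 233.6] rect [624.9 234.4] [109.3 143.3] 4.1
red [282.5 162.7] [ 259  142   48   42 1411] mean [612.2   4.4] rect [613.5   4.8] [104.7 140.3] 11.4
yellow [356.3 159.5] [ 333  134   47   49 1769] mean [ 615.7 -221.5] rect [ 620.7 -220.6] [140.9 148.2] 88.5
HL [171.  226.9] [164 221  16  14 193] mean [424.3 349.2] rect [422.6 348. ] [46.2 39.5] 88.6
HS [288.3 215.7] [282 209  14  14 135] mean [449.5  -8.9] rect [449.8  -8.5] [35.4 35.4] 61.9
dish [241.7 224.5] [234 217  16  16 206] mean [426.4 133.4] rect [426.4 134. ] [45.7 45.5] 88.6
```

View pics/c1.png

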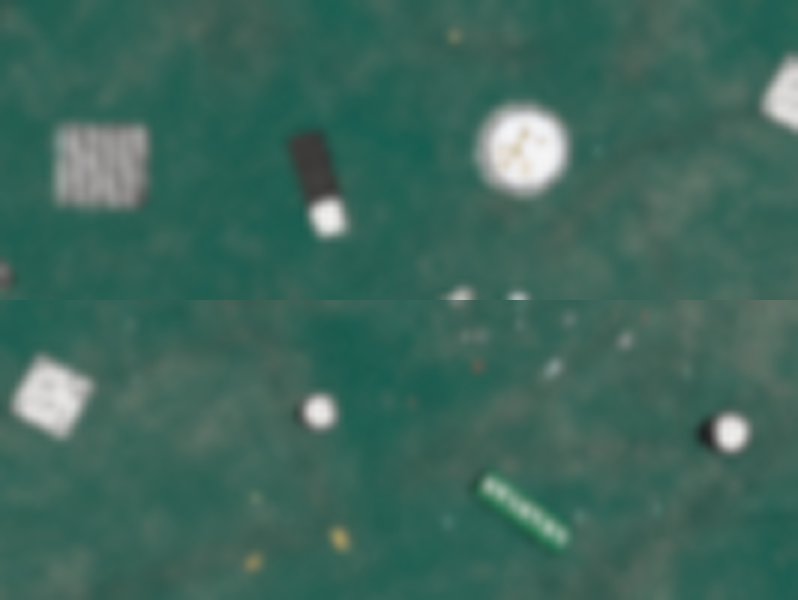

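View pics/c2.png

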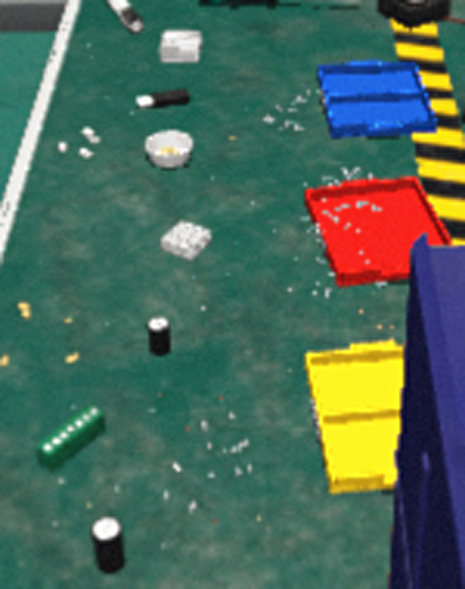

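View pics/c3.png

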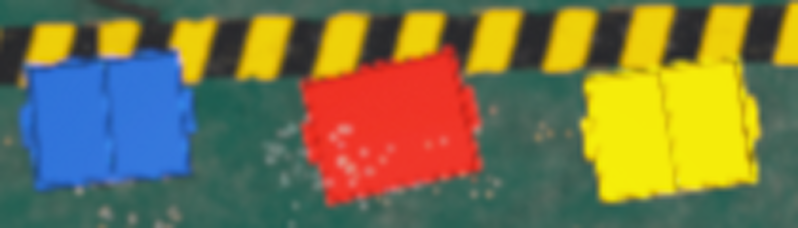

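The crops show every part isolated. The large heat sink is square to the axes, the small one turned about -29°, the strip about -39°. The trays are turned a few degrees counterclockwise. The right-hand capacitor (401,222) looks like the taller one. Next I measure the capacitors, strip and trays more closely, cross-checking with the side view.

```bash
python3 - <<'E'
from h import *
t=cam('top');s=cam('side')
rng=lambda H,a,b:cv2.inRange(H,np.array(a),np.array(b))
def mk(c,x,y,w,h,a,b,k=6):
    im=cv2.resize(c['img'][y:y+h,x:x+w],None,fx=k,fy=k,interpolation=cv2.INTER_LINEAR)
    m=rng(cv2.cvtColor(im,cv2.COLOR_BGR2HSV),a,b)
    n,l,st,ce=cv2.connectedComponentsWithStats(m);i=1+np.argmax(st[1:,4])
    return (np.argwhere(l==i)[:,::-1]+.5)/k-.5+[x,y]
def rep(n,c,P,z):
    W=ray(c,P,z)[:,:2];b=cv2.minAreaRect(W.astype(np.float32));print(n,P.mean(0).round(1),'mean',W.mean(0).round(1),'rect',np.round(b[0],1),np.round(b[1],1),round(b[2],1))
W_=((0,0,150),(180,60,255))
for n,u,v,z in[('capL',333,218,26),('capR',401,222,32)]: rep(n,t,mk(t,u-7,v-7,15,15,*W_),z)
for n,u,v,z in[('capL',247,239,26),('capR',230,305,32)]: rep(n+' side',s,mk(s,u-8,v-8,17,14,*W_),z)
rep('strip',t,mk(t,355,225,25,20,(65,165,110),(85,255,255)),17)
rep('strip side',s,mk(s,203,263,30,26,(65,165,40),(85,255,255)),9)
rep('HL',t,mk(t,160,216,24,22,(0,0,100),(180,70,255)),18)
rep('HS',t,mk(t,276,205,24,22,(0,0,120),(180,70,255)),12)
rep('HL side',s,mk(s,240,141,26,17,(0,0,150),(180,50,255)),18)
rep('HS side',s,mk(s,240,203,30,20,(0,0,150),(180,50,255)),12)
rep('blue',t,mk(t,180,140,60,45,(100,120,120),(120,255,255)),10)
rep('red',t,mk(t,253,138,60,50,(0,150,150),(8,255,255)),10)
rep('yellow',t,mk(t,328,145,60,45,(22,150,120),(35,255,255)),10)
E
```

```text
capL [332.8 218.1] mean [ 438.3 -142.4] rect [ 438.4 -142.2] [14. 15.] 88.5
capR [401.5 221.6] mean [ 422.3 -346.9] rect [ 422.1 -347.1] [15.  16.4] 88.4
capL side [245.6 238.7] mean [ 437.2 -143.9] rect [ 437.4 -144.2] [14.4 14. ] 21.7
capR side [228.7 304.9] mean [ 421.3 -347.6] rect [ 421.4 -347.5] [15.8 16.6] 37.8Traceback (most recent call last):
  File "<stdin>", line 14, in <module>
  File "<stdin>", line 7, in mk
    return _wrapfunc(a, 'argmax', axis=axis, out=out, **kwds)
    return bound(*args, **kwds)
ValueError: attempt to get argmax of an empty sequence
```

Request:
{"name": "drive_tool", "arguments": {
  "motion": [
    [0,0,0,0,0,0.12,0.65],
    [0,0,0,0,0,0.12,0.65],
    [0,0,0,0,0,0.12,0.65],
    [0,0,0,0,0,0.12,0.65],
    [0,0,0,0,0,0.12,0.65],
    [0,0,0,0,0,0.12,0.65],
    [0,0,0,0,0,0.12,0.65],
    [0,0,0,0,0,0.12,0.65],
    [0,0,0,0,0,0.12,0.65],
    [0,0,0,0,0,0.12,0.65],
    [0,0,0,0,0,0.026,0.65],
    [0,0,0,0,0,0,0.65]
  ],
  "grip_force": 40
}}

```text
clock: 1.3
ee_pos: [219.7, 611.7, 231.1]
tcp_rot: [-3.142, 0.0, 1.571]
contact_force: [-0.9, 0.1, -0.8]
opening: 0.652
grip_force: 0.0
```

```bash
python3 - <<'E'
from h import *
t=cam('top');s=cam('side')
rng=lambda H,a,b:cv2.inRange(H,np.array(a),np.array(b))
def mk(c,x,y,w,h,a,b,k=6):
    im=cv2.resize(c['img'][y:y+h,x:x+w],None,fx=k,fy=k,interpolation=cv2.INTER_LINEAR)
    m=rng(cv2.cvtColor(im,cv2.COLOR_BGR2HSV),a,b)
    m=cv2.morphologyEx(m,cv2.MORPH_CLOSE,np.ones((13,13),np.uint8))
    n,l,st,ce=cv2.connectedComponentsWithStats(m);i=1+np.argmax(st[1:,4])
    return (np.argwhere(l==i)[:,::-1]+.5)/k-.5+[x,y]
def rep(n,c,*a):
    *a,z=a
    try:P=mk(c,*a)
    except ValueError:print(n,'none');return
    W=ray(c,P,z)[:,:2];b=cv2.minAreaRect(W.astype(np.float32));print(n,P.mean(0).round(1),'mean',W.mean(0).round(1),'rect',np.round(b[0],1),np.round(b[1],1),round(b[2],1))
print(cv2.cvtColor(t['img'],cv2.COLOR_BGR2HSV)[235,360:375].tolist())
rep('strip',t,355,225,25,20,(60,50,125),(90,255,255),17)
rep('strip side',s,203,263,30,26,(60,50,125),(90,255,255),15)
rep('HL',t,160,216,24,22,(0,0,100),(180,70,255),18)
rep('HS',t,276,205,24,22,(0,0,120),(180,70,255),12)
rep('HL side',s,240,141,26,17,(0,0,150),(180,50,255),15)
rep('HS side',s,240,203,30,20,(0,0,150),(180,50,255),10)
rep('blue',t,180,140,60,45,(100,120,120),(120,255,255),10)
rep('red',t,253,138,60,50,(0,150,150),(8,255,255),10)
rep('yellow',t,328,145,60,45,(22,150,120),(35,255,255),10)
E
```

```text
[[83, 141, 94], [82, 144, 92], [80, 152, 94], [78, 158, 102], [76, 140, 115], [75, 108, 134], [73, 75, 157], [72, 43, 177], [73, 55, 166], [75, 58, 162], [75, 86, 137], [78, 129, 115], [81, 146, 103], [82, 147, 99], [82, 134, 99]]
strip [367.1 234.6] mean [ 385.9 -245.1] rect [ 385.8 -245.5] [51.5 11.8] 51.8
strip side [217. 273.] mean [ 383.8 -244.4] rect [ 384.  -243.9] [53.4 15.5] 56.1
HL [171.4 227.1] mean [423.9 348.2] rect [423.7 348. ] [49.8 44.4] 87.4
HS [288.2 215.8] mean [449.2  -8.6] rect [449.5  -8.3] [37.2 37.3] 61.0
HL side [252.8 149.3] mean [423.4 336.5] rect [423.6 337.2] [43.  75.7] 0.4
HS side [254.5 211.6] mean [449.4 -13.6] rect [449.7 -13.2] [44.1 39. ] 58.1
blue [207.9 161.5] mean [623.  234.7] rect [624.6 235.2] [107.7 145.9] 4.1
red [282.5 162.8] mean [612.4   4.6] rect [613.6   5.1] [105.1 141.8] 11.5
yellow [355.8 162.9] mean [ 605.8 -220.1] rect [ 609.3 -220. ] [116.6 144.4] 6.3
```

Request:
{"name": "drive_tool", "arguments": {
  "motion": [
    [-3.3,2.5,1.3,0,0,0,0.75],
    [-3.3,2.5,1.3,0,0,0,0.75],
    [-3.3,2.5,1.3,0,0,0,0.75],
    [-3.3,2.5,1.3,0,0,0,0.75],
    [-3.3,2.5,1.3,0,0,0,0.75],
    [-3.3,2.5,1.3,0,0,0,0.75],
    [-3.3,2.5,1.3,0,0,0,0.75],
    [-3.3,2.8,1.3,0,0,0,0.75],
    [0,0,0,0,0,0,0.75]
  ]
}}

```text
clock: 2.15
ee_pos: [416.0, 354.4, 129.7]
tcp_rot: [-3.14, 0.003, 1.565]
contact_force: [0.2, 0.2, -1.7]
opening: 0.751
grip_force: 0.0
```

Request:
{"name": "drive_tool", "arguments": {
  "motion": [
    [0.1,0.1,3,0,0,0,0.75],
    [0,0,3,0,0,0,0.75],
    [0,0,2.5,0,0,0,0.75],
    [0,0,1.5,0,0,0,0.75],
    [0,0,1.2,0,0,0,0.75],
    [0,0,0.6,0,0,0,0.75],
    [0,0,0.3,0,0,0,0.75],
    [0,0,0,0,0,0,0.75],
    [0,0,0,0,0,0,0.75]
  ]
}}

```text
clock: 2.9
ee_pos: [415.3, 361.1, 12.0]
tcp_rot: [3.14, -0.001, 1.571]
contact_force: [0.5, -0.1, 0.6]
opening: 0.752
grip_force: 0.0
```

Request:
{"name": "drive_tool", "arguments": {
  "motion": [
    [0,0,0,0,0,0,0.3],
    [0,0,0,0,0,0,0.3],
    [0,0,0,0,0,0,0.3],
    [0,0,0,0,0,0,0.3],
    [0,0,0,0,0,0,0.3],
    [0,0,0,0,0,0,0.3]
  ]
}}

```text
clock: 3.4
ee_pos: [415.5, 361.0, 12.5]
tcp_rot: [3.14, -0.001, 1.571]
contact_force: [-0.5, -1.1, 5.5]
opening: 0.446
grip_force: 39.5
```

Request:
{"name": "drive_tool", "arguments": {
  "motion": [
    [0,0,0,0,0,0,0.75],
    [0,0,0,0,0,0,0.75],
    [0,0,0,0,0,0,0.75],
    [-0.4,0.3,0,0,0,0,0.75],
    [-0.4,0.2,0,0,0,0,0.75],
    [-0.3,0,0.3,0,0,0,0.75],
    [0,0,0.3,0,0,0,0.75],
    [0,0,0.2,0,0,0,0.75],
    [0,0,0,0,0,0,0.75]
  ]
}}

```text
clock: 4.15
ee_pos: [419.0, 349.1, 2.1]
tcp_rot: [-3.14, 0.001, 1.571]
contact_force: [-0.3, 0.2, -0.8]
opening: 0.75
grip_force: 0.0
```

Request:
{"name": "drive_tool", "arguments": {
  "motion": [
    [0,0,0,0,0,0,0.3],
    [0,0,0,0,0,0,0.3],
    [0,0,0,0,0,0,0.3],
    [0,0,0,0,0,0,0.3],
    [0,0,0,0,0,0,0.3],
    [0,0,0,0,0,0,0.3]
  ]
}}

```text
clock: 4.65
ee_pos: [419.8, 349.7, 3.1]
tcp_rot: [3.141, -0.0, 1.571]
contact_force: [0.7, 0.6, 1.2]
opening: 0.46
grip_force: 41.8
```

Request:
{"name": "drive_tool", "arguments": {
  "motion": [
    [0,0,-1,0,0,0,0.3],
    [0,0,-2,0,0,0,0.3],
    [0,0,-2,0,0,0,0.3],
    [0,0,-2,0,0,0,0.3],
    [-0.8,2,0,0,0,0,0.3],
    [-0.8,2,0,0,0,0,0.3],
    [-0.8,2,0,0,0,0,0.3],
    [-0.8,2,0,0,0,0,0.3],
    [-0.8,2,0,0,0,0,0.3],
    [-0.8,2,0,0,0,0,0.3],
    [-0.8,2,0,0,0,0,0.3],
    [-0.8,2,0,0,0,0,0.3],
    [-1.0,2,0,0,0,0,0.3],
    [-1.0,2.2,0,0,0,0,0.3],
    [0,0,0,0,0,-0.079,0.3],
    [0,0,0,0,0,0,0.3],
    [0,0,0,0,0,0,0.3]
  ]
}}

```text
clock: 6.07
ee_pos: [621.2, 265.4, 73.0]
tcp_rot: [-3.141, 0.0, 1.648]
contact_force: [-0.1, -0.3, 0.4]
opening: 0.456
grip_force: 41.7
```

Request:
{"name": "drive_tool", "arguments": {
  "motion": [
    [0,0,2,0,0,0,0.3],
    [0,0,1.8,0,0,0,0.3],
    [0,0,1.2,0,0,0,0.3],
    [0,0,0.6,0,0,0,0.3],
    [0,0,0.4,0,0,0,0.3],
    [0,0,0.3,0,0,0,0.3],
    [0,0,0.2,0,0,0,0.3],
    [0,0,0.1,0,0,0,0.3],
    [0,0,0,0,0,0,0.3],
    [0,0,0,0,0,0,0.3]
  ]
}}

```text
clock: 6.9
ee_pos: [622.0, 265.6, 7.5]
tcp_rot: [3.141, -0.0, 1.65]
contact_force: [0.7, 0.1, -0.6]
opening: 0.457
grip_force: 41.7
```

```bash
python3 - <<'E'
from h import *
c=cam('side');cv2.imwrite('pics/p1.png',cv2.resize(c['img'][90:215,230:400],None,fx=4,fy=4,interpolation=cv2.INTER_CUBIC))
E
```

```text
(no output)
```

View pics/p1.png

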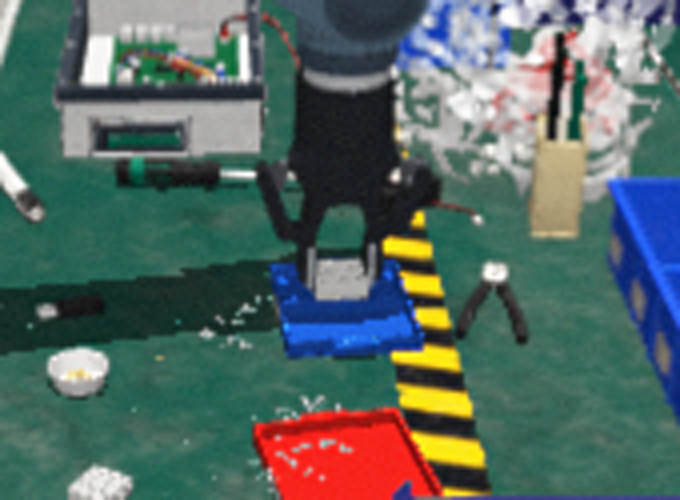

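The heat sink is held level in the far blue bay at about (340,280) in the crop, just above the floor.

Request:
{"name": "drive_tool", "arguments": {
  "motion": [
    [0,0,0.05,0,0,0,0.3],
    [0,0,0.05,0,0,0,0.3],
    [0,0,0,0,0,0,0.3],
    [0,0,0,0,0,0,0.3]
  ]
}}

```text
clock: 7.28
ee_pos: [621.8, 265.6, 6.2]
tcp_rot: [3.141, -0.0, 1.65]
contact_force: [0.4, 0.1, 0.5]
opening: 0.454
grip_force: 41.7
```

Request:
{"name": "drive_tool", "arguments": {
  "motion": [
    [0,0,0.05,0,0,0,0.3],
    [0,0,0.05,0,0,0,0.3],
    [0,0,0,0,0,0,0.3],
    [0,0,0,0,0,0,0.3]
  ]
}}

```text
clock: 7.62
ee_pos: [621.8, 265.6, 6.1]
tcp_rot: [-3.142, 0.0, 1.65]
contact_force: [-3.2, -1.6, 7.1]
opening: 0.456
grip_force: 42.6
```

Request:
{"name": "drive_tool", "arguments": {
  "motion": [
    [0,0,-0.05,0,0,0,0.62],
    [0,0,0,0,0,0,0.62],
    [0,0,0,0,0,0,0.62],
    [0,0,-0.5,0,0,0,0.62],
    [0,0,-1.5,0,0,0,0.62],
    [0,0,-2,0,0,0,0.62],
    [0,0,-2,0,0,0,0.62],
    [0,0,-1.5,0,0,0.079,0.62]
  ]
}}

```text
clock: 8.28
ee_pos: [622.6, 265.8, 83.7]
tcp_rot: [3.139, -0.001, 1.57]
contact_force: [0.1, -0.2, 0.8]
opening: 0.618
grip_force: 0.0
```

Request:
{"name": "drive_tool", "arguments": {
  "motion": [
    [-1.96,-1.23,0,0,0,0,0.62],
    [-1.96,-1.23,0,0,0,0,0.62],
    [-1.96,-1.23,0,0,0,0,0.62],
    [-1.96,-1.23,0,0,0,0,0.62],
    [-1.96,-1.23,0,0,0,0,0.62],
    [-1.96,-1.23,0,0,0,0,0.62],
    [-1.96,-1.23,0,0,0,0,0.62],
    [-1.96,-1.23,0,0,0,0,0.62],
    [-1.96,-1.23,0,0,0,0,0.62],
    [-1.96,-1.23,0,0,0,0,0.62],
    [-1.96,-1.23,0,0,0,0,0.62],
    [-1.96,-1.23,0,0,0,0,0.62],
    [-1.96,-1.23,0,0,0,0,0.62],
    [-1.96,-1.23,0,0,0,0.1,0.62],
    [0,0,0,0,0,0.1,0.62],
    [0,0,0,0,0,0.1,0.62],
    [0,0,0,0,0,0.1,0.62],
    [0,0,0,0,0,0.1,0.62],
    [0,0,0,0,0,0,0.62],
    [0,0,0,0,0,0,0.62]
  ]
}}

```text
clock: 9.95
ee_pos: [449.8, -9.0, 81.4]
tcp_rot: [3.14, -0.0, 1.073]
contact_force: [-0.5, -0.5, -0.6]
opening: 0.62
grip_force: 0.0
```

```bash
python3 - <<'E'
from h import *
c=cam('top');a=cv2.resize(c['img'][140:190,180:260],None,fx=6,fy=6,interpolation=cv2.INTER_CUBIC)
c=cam('side');b=cv2.resize(c['img'][145:185,290:350],None,fx=8,fy=8,interpolation=cv2.INTER_CUBIC)
cv2.imwrite('pics/p2.png',np.vstack([a[:,:480],b[:300]]))
E
```

```text
(no output)
```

View pics/p2.png

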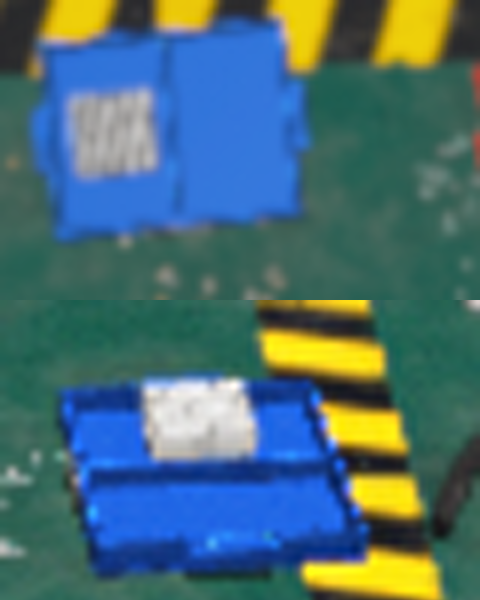

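The large heat sink lies flat, centred and square in the left (+y) bay, at about (112,133) in the top crop. Next is the small one.

Request:
{"name": "drive_tool", "arguments": {
  "motion": [
    [0,0,2,0,0,0,0.62],
    [0,0,2,0,0,0,0.62],
    [0,0,1.6,0,0,0,0.62],
    [0,0,1,0,0,0,0.62],
    [0,0,0.7,0,0,0,0.62],
    [0,0,0.4,0,0,0,0.62],
    [0,0,0.2,0,0,0,0.62],
    [0,0,0,0,0,0,0.62],
    [0,0,0,0,0,0,0.62]
  ]
}}

```text
clock: 10.8
ee_pos: [450.0, -9.0, 2.0]
tcp_rot: [3.14, -0.0, 1.071]
contact_force: [0.1, 0.2, 0.3]
opening: 0.619
grip_force: 0.0
```

Request:
{"name": "drive_tool", "arguments": {
  "motion": [
    [0,0,0,0,0,0,0.2],
    [0,0,0,0,0,0,0.2],
    [0,0,0,0,0,0,0.2],
    [0,0,0,0,0,0,0.2],
    [0,0,0,0,0,0,0.2],
    [0,0,0,0,0,0,0.2]
  ]
}}

```text
clock: 11.3
ee_pos: [450.2, -9.1, 2.3]
tcp_rot: [3.14, -0.0, 1.071]
contact_force: [-0.7, 0.0, 6.3]
opening: 0.333
grip_force: 40.0
```

Request:
{"name": "drive_tool", "arguments": {
  "motion": [
    [0,0,-1,0,0,0,0.2],
    [0,0,-2,0,0,0,0.2],
    [0,0,-2,0,0,-0.1,0.2],
    [0,0,-2,0,0,-0.1,0.2],
    [0,0,0,0,0,-0.1,0.2],
    [0,0,0,0,0,-0.1,0.2],
    [0,0,0,0,0,-0.1,0.2],
    [1.94,1.61,0,0,0,0,0.2],
    [1.94,1.61,0,0,0,0,0.2],
    [1.94,1.61,0,0,0,0,0.2],
    [1.94,1.61,0,0,0,0,0.2],
    [1.94,1.61,0,0,0,0,0.2],
    [1.94,1.61,0,0,0,0,0.2],
    [1.94,1.61,0,0,0,0,0.2],
    [1.94,1.61,0,0,0,0,0.2],
    [1.94,1.61,0,0,0,0,0.2],
    [1.94,1.61,0,0,0,0,0.2],
    [1.94,1.61,0,0,0,-0.079,0.2],
    [0,0,0,0,0,0,0.2],
    [0,0,0,0,0,0,0.2]
  ]
}}

```text
clock: 12.97
ee_pos: [626.5, 205.2, 71.6]
tcp_rot: [-3.141, 0.0, 1.651]
contact_force: [0.2, -0.9, -0.6]
opening: 0.334
grip_force: 39.5
```

Request:
{"name": "drive_tool", "arguments": {
  "motion": [
    [0,0,2,0,0,0,0.2],
    [0,0,1.8,0,0,0,0.2],
    [0,0,1.2,0,0,0,0.2],
    [0,0,0.6,0,0,0,0.2],
    [0,0,0.4,0,0,0,0.2],
    [0,0,0.3,0,0,0,0.2],
    [0,0,0.1,0,0,0,0.2],
    [0,0,0.1,0,0,0,0.2],
    [0,0,0,0,0,0,0.2],
    [0,0,0,0,0,0,0.2]
  ]
}}

```text
clock: 13.8
ee_pos: [626.9, 204.6, 7.1]
tcp_rot: [3.141, -0.0, 1.65]
contact_force: [-0.1, -0.4, -0.6]
opening: 0.339
grip_force: 39.5
```

Request:
{"name": "drive_tool", "arguments": {
  "motion": [
    [0,0,0.05,0,0,0,0.2],
    [0,0,0.05,0,0,0,0.2],
    [0,0,0.05,0,0,0,0.2],
    [0,0,0,0,0,0,0.2],
    [0,0,0,0,0,0,0.2]
  ]
}}

```text
clock: 14.22
ee_pos: [626.6, 204.6, 5.3]
tcp_rot: [3.141, 0.0, 1.65]
contact_force: [-1.2, -0.4, 3.0]
opening: 0.335
grip_force: 39.9
```

Request:
{"name": "drive_tool", "arguments": {
  "motion": [
    [0,0,0.03,0,0,0,0.2],
    [0,0,0,0,0,0,0.2],
    [0,0,0,0,0,0,0.5],
    [0,0,0,0,0,0,0.5],
    [0,0,0,0,0,0,0.5],
    [0,0,-0.5,0,0,0,0.5],
    [0,0,-1.5,0,0,0,0.5],
    [0,0,-2,0,0,0,0.5],
    [0,0,-2,0,0,0,0.5],
    [0,0,-1.5,0,0,0.079,0.5]
  ]
}}

```text
clock: 15.05
ee_pos: [627.6, 204.7, 82.9]
tcp_rot: [3.138, -0.0, 1.57]
contact_force: [0.0, 0.7, 0.4]
opening: 0.503
grip_force: 0.0
```

Request:
{"name": "drive_tool", "arguments": {
  "motion": [
    [-1.93,-1.05,0,0,0,0,0.5],
    [-1.93,-1.05,0,0,0,0,0.5],
    [-1.93,-1.05,0,0,0,0,0.5],
    [-1.93,-1.05,0,0,0,0,0.5],
    [-1.93,-1.05,0,0,0,0,0.5],
    [-1.93,-1.05,0,0,0,0,0.5],
    [-1.93,-1.05,0,0,0,0,0.5],
    [-1.93,-1.05,0,0,0,0,0.5],
    [-1.93,-1.05,0,0,0,0,0.5],
    [-1.93,-1.05,0,0,0,0,0.5],
    [-1.93,-1.05,0,0,0,0,0.5],
    [-1.93,-1.05,0,0,0,0,0.5],
    [-1.93,-1.05,0,0,0,0,0.5],
    [-1.93,-1.05,0,0,0,0,0.5],
    [-1.93,-1.05,0,0,0,0,0.5],
    [-1.93,-1.05,0,0,0,0,0.5],
    [-1.93,-1.05,0,0,0,0,0.5],
    [-1.93,-1.05,0,0,0,0,0.5],
    [0,0,0,0,0,0,0.5],
    [0,0,0,0,0,0,0.5]
  ]
}}

```text
clock: 16.72
ee_pos: [437.7, -143.8, 80.8]
tcp_rot: [3.14, 0.001, 1.569]
contact_force: [-0.2, -0.1, 0.5]
opening: 0.5
grip_force: 0.0
```

```bash
python3 - <<'E'
from h import *
c=cam('top');a=cv2.resize(c['img'][140:190,180:260],None,fx=6,fy=6,interpolation=cv2.INTER_CUBIC)
c=cam('side');b=cv2.resize(c['img'][145:185,290:350],None,fx=8,fy=8,interpolation=cv2.INTER_CUBIC)
cv2.imwrite('pics/p3.png',np.vstack([a[:,:480],b[:300]]))
E
```

```text
(no output)
```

View pics/p3.png

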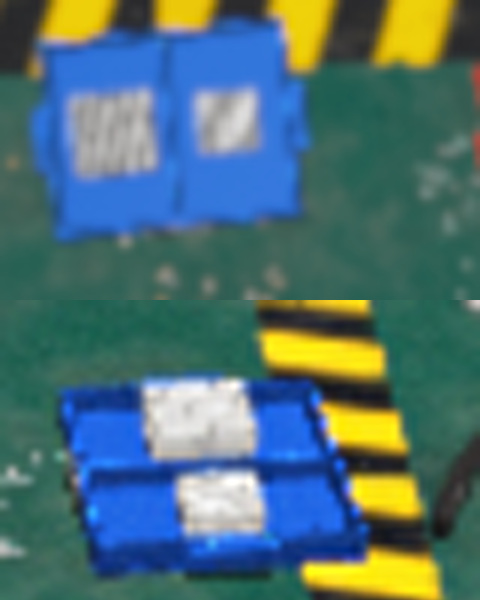

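Both heat sinks lie flat and square, one per bay; the small one is at about (227,122) in the top crop. Next are the capacitors.

Request:
{"name": "drive_tool", "arguments": {
  "motion": [
    [0,0,2,0,0,0,0.5],
    [0,0,2,0,0,0,0.5],
    [0,0,1.5,0,0,0,0.5],
    [0,0,1,0,0,0,0.5],
    [0,0,0.7,0,0,0,0.5],
    [0,0,0.4,0,0,0,0.5],
    [0,0,0,0,0,0,0.5],
    [0,0,0,0,0,0,0.5]
  ],
  "grip_force": 25
}}

```text
clock: 17.48
ee_pos: [438.0, -143.0, 4.1]
tcp_rot: [3.141, 0.0, 1.571]
contact_force: [0.1, 0.0, 0.6]
opening: 0.501
grip_force: 0.0
```

Request:
{"name": "drive_tool", "arguments": {
  "motion": [
    [0,0,0,0,0,0,0.1],
    [0,0,0,0,0,0,0.1],
    [0,0,0,0,0,0,0.1],
    [0,0,0,0,0,0,0.1],
    [0,0,0,0,0,0,0.1],
    [0,0,0,0,0,0,0.1]
  ]
}}

```text
clock: 17.98
ee_pos: [438.0, -143.2, 4.4]
tcp_rot: [3.141, 0.001, 1.571]
contact_force: [-0.9, 0.9, 6.2]
opening: 0.173
grip_force: 24.7
```

Request:
{"name": "drive_tool", "arguments": {
  "motion": [
    [0,0,-1,0,0,0,0.1],
    [0,0,-2,0,0,0,0.1],
    [0,0,-2,0,0,0,0.1],
    [0,0,-2,0,0,0,0.1],
    [-0.52,1.86,0,0,0,0,0.1],
    [-0.52,1.86,0,0,0,0,0.1],
    [-0.52,1.86,0,0,0,0,0.1],
    [-0.52,1.86,0,0,0,0,0.1],
    [-0.52,1.86,0,0,0,0,0.1],
    [-0.52,1.86,0,0,0,0,0.1],
    [-0.52,1.86,0,0,0,0,0.1],
    [-0.52,1.86,0,0,0,0,0.1],
    [-0.52,1.86,0,0,0,0,0.1],
    [0,0,0,0,0,0,0.1],
    [0,0,0,0,0,0,0.1]
  ]
}}

```text
clock: 19.23
ee_pos: [605.1, -189.8, 73.9]
tcp_rot: [-3.142, 0.0, 1.571]
contact_force: [-0.2, -0.5, -0.3]
opening: 0.173
grip_force: 24.5
```

Request:
{"name": "drive_tool", "arguments": {
  "motion": [
    [0,0,2,0,0,0,0.1],
    [0,0,1.8,0,0,0,0.1],
    [0,0,1.2,0,0,0,0.1],
    [0,0,0.6,0,0,0,0.1],
    [0,0,0.4,0,0,0,0.1],
    [0,0,0.3,0,0,0,0.1],
    [0,0,0.15,0,0,0,0.1],
    [0,0,0.05,0,0,0,0.1],
    [0,0,0,0,0,0,0.1],
    [0,0,0,0,0,0,0.1]
  ]
}}

```text
clock: 20.07
ee_pos: [605.3, -189.9, 9.2]
tcp_rot: [3.141, 0.001, 1.571]
contact_force: [0.4, -0.1, 0.5]
opening: 0.175
grip_force: 24.5
```

```bash
python3 - <<'E'
from h import *
c=cam('top');a=cv2.resize(c['img'][140:190,320:400],None,fx=6,fy=6,interpolation=cv2.INTER_CUBIC)
c=cam('side');b=cv2.resize(c['img'][215:305,270:350],None,fx=6,fy=6,interpolation=cv2.INTER_CUBIC)
cv2.imwrite('pics/p4.png',np.vstack([a[:,:480],b[:300]]))
E
```

```text
(no output)
```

View pics/p4.png

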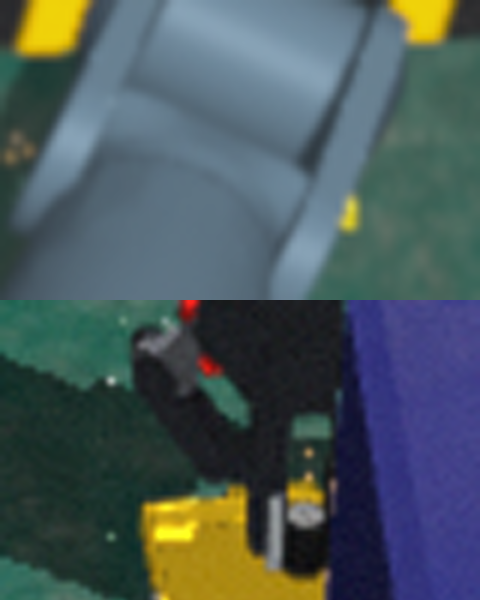

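The capacitor is upright between the pads over the far yellow bay, at about (307,535) in the crop. The arm hides this spot from the top camera.

Request:
{"name": "drive_tool", "arguments": {
  "motion": [
    [0,0,0.07,0,0,0,0.1],
    [0,0,0.07,0,0,0,0.1],
    [0,0,0,0,0,0,0.1],
    [0,0,0,0,0,0,0.1]
  ]
}}

```text
clock: 20.5
ee_pos: [605.0, -189.8, 7.5]
tcp_rot: [3.141, 0.0, 1.571]
contact_force: [-0.6, 0.1, 0.6]
opening: 0.175
grip_force: 24.7
```

Request:
{"name": "drive_tool", "arguments": {
  "motion": [
    [0,0,0.05,0,0,0,0.1],
    [0,0,0,0,0,0,0.1],
    [0,0,0,0,0,0,0.1]
  ]
}}

```text
clock: 20.75
ee_pos: [605.0, -189.7, 7.4]
tcp_rot: [3.142, 0.0, 1.571]
contact_force: [-2.2, 1.0, 4.6]
opening: 0.171
grip_force: 25.0
```

Request:
{"name": "drive_tool", "arguments": {
  "motion": [
    [0,0,0,0,0,0,0.24],
    [0,0,0,0,0,0,0.3],
    [0,0,0,0,0,0,0.35],
    [0,0,0,0,0,0,0.35],
    [0,0,-1,0,0,0,0.35],
    [0,0,-1.5,0,0,0,0.35],
    [0,0,-2,0,0,0,0.4],
    [0,0,-2,0,0,0,0.5],
    [0,0,-1.5,0,0,0,0.5]
  ]
}}

```text
clock: 21.5
ee_pos: [606.0, -190.3, 90.4]
tcp_rot: [3.138, 0.002, 1.571]
contact_force: [-0.3, 0.2, -1.4]
opening: 0.498
grip_force: 0.0
```

Request:
{"name": "drive_tool", "arguments": {
  "motion": [
    [-1.58,-1.83,0,0,0,0,0.5],
    [-1.58,-1.83,0,0,0,0,0.5],
    [-1.58,-1.83,0,0,0,0,0.5],
    [-1.58,-1.83,0,0,0,0,0.5],
    [-1.58,-1.83,0,0,0,0,0.5],
    [-1.58,-1.83,0,0,0,0,0.5],
    [-1.58,-1.83,0,0,0,0,0.5],
    [-1.58,-1.83,0,0,0,0,0.5],
    [-1.58,-1.83,0,0,0,0,0.5],
    [-1.58,-1.83,0,0,0,0,0.5],
    [0,0,0,0,0,0,0.5],
    [0,0,0,0,0,0,0.5]
  ]
}}

```text
clock: 22.5
ee_pos: [421.8, -348.8, 88.3]
tcp_rot: [3.14, 0.002, 1.569]
contact_force: [0.0, 0.9, 0.6]
opening: 0.505
grip_force: 0.0
```

```bash
python3 - <<'E'
from h import *
c=cam('top');a=cv2.resize(c['img'][140:190,320:400],None,fx=6,fy=6,interpolation=cv2.INTER_CUBIC)
c=cam('side');b=cv2.resize(c['img'][235:285,270:350],None,fx=6,fy=6,interpolation=cv2.INTER_CUBIC)
cv2.imwrite('pics/p5.png',np.vstack([a,b]))
E
```

```text
(no output)
```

View pics/p5.png

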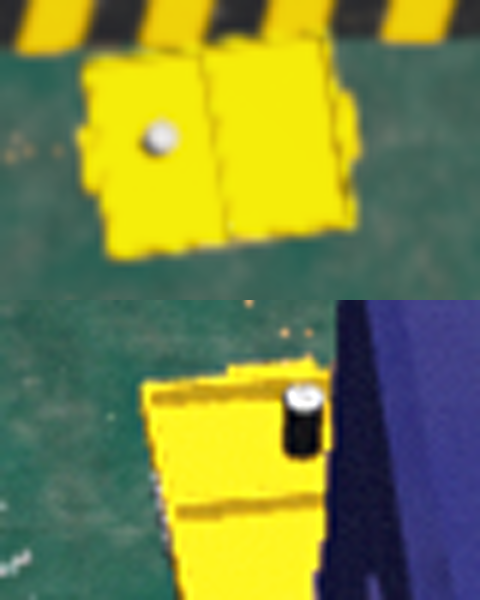

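The short capacitor stands upright in the +y bay, at about (158,138) in the top crop.

Request:
{"name": "drive_tool", "arguments": {
  "motion": [
    [0,0,2,0,0,0,0.5],
    [0,0,2,0,0,0,0.5],
    [0,0,2,0,0,0,0.5],
    [0,0,1,0,0,0,0.5],
    [0,0,0.7,0,0,0,0.5],
    [0,0,0.4,0,0,0,0.5],
    [0,0,0.1,0,0,0,0.5],
    [0,0,0,0,0,0,0.5]
  ]
}}

```text
clock: 23.27
ee_pos: [422.4, -348.0, 5.3]
tcp_rot: [3.141, 0.001, 1.571]
contact_force: [0.1, 0.1, 0.3]
opening: 0.498
grip_force: 0.0
```

Request:
{"name": "drive_tool", "arguments": {
  "motion": [
    [0,0,0,0,0,0,0.1],
    [0,0,0,0,0,0,0.1],
    [0,0,0,0,0,0,0.1],
    [0,0,0,0,0,0,0.1],
    [0,0,0,0,0,0,0.1],
    [0,0,0,0,0,0,0.1]
  ]
}}

```text
clock: 23.77
ee_pos: [422.4, -348.3, 5.7]
tcp_rot: [3.141, 0.001, 1.571]
contact_force: [-1.1, 1.2, 6.9]
opening: 0.202
grip_force: 24.6
```

Request:
{"name": "drive_tool", "arguments": {
  "motion": [
    [0,0,-1,0,0,0,0.1],
    [0,0,-2,0,0,0,0.1],
    [0,0,-2,0,0,0,0.1],
    [0,0,-2,0,0,0,0.1],
    [0.97,1.89,0,0,0,0,0.1],
    [0.97,1.89,0,0,0,0,0.1],
    [0.97,1.89,0,0,0,0,0.1],
    [0.97,1.89,0,0,0,0,0.1],
    [0.97,1.89,0,0,0,0,0.1],
    [0.97,1.89,0,0,0,0,0.1],
    [0.97,1.89,0,0,0,0,0.1],
    [0.97,1.89,0,0,0,0,0.1],
    [0.97,1.89,0,0,0,0,0.1],
    [0.97,1.89,0,0,0,0,0.1],
    [0,0,0,0,0,0,0.1],
    [0,0,0,0,0,0,0.1]
  ]
}}

```text
clock: 25.1
ee_pos: [611.1, -250.1, 74.8]
tcp_rot: [-3.141, 0.0, 1.572]
contact_force: [0.2, 0.6, 0.4]
opening: 0.202
grip_force: 24.5
```

Request:
{"name": "drive_tool", "arguments": {
  "motion": [
    [0,0,2,0,0,0,0.1],
    [0,0,1.8,0,0,0,0.1],
    [0,0,1.2,0,0,0,0.1],
    [0,0,0.6,0,0,0,0.1],
    [0,0,0.4,0,0,0,0.1],
    [0,0,0.3,0,0,0,0.1],
    [0,0,0.15,0,0,0,0.1],
    [0,0,0.05,0,0,0,0.1],
    [0,0,0,0,0,0,0.1],
    [0,0,0,0,0,0,0.1]
  ]
}}

```text
clock: 25.93
ee_pos: [611.3, -250.9, 10.4]
tcp_rot: [3.141, 0.001, 1.571]
contact_force: [-0.5, -0.1, -0.7]
opening: 0.202
grip_force: 24.5
```

Request:
{"name": "drive_tool", "arguments": {
  "motion": [
    [0,0,0.05,0,0,0,0.1],
    [0,0,0.05,0,0,0,0.1],
    [0,0,0,0,0,0,0.1],
    [0,0,0,0,0,0,0.1]
  ]
}}

```text
clock: 26.27
ee_pos: [610.9, -250.7, 8.8]
tcp_rot: [3.142, 0.0, 1.571]
contact_force: [-0.4, 0.1, -0.1]
opening: 0.199
grip_force: 24.5
```

Request:
{"name": "drive_tool", "arguments": {
  "motion": [
    [0,0,0.05,0,0,0,0.1],
    [0,0,0,0,0,0,0.1],
    [0,0,0,0,0,0,0.1]
  ]
}}

```text
clock: 26.52
ee_pos: [610.9, -250.7, 8.7]
tcp_rot: [-3.141, -0.0, 1.571]
contact_force: [-1.8, 2.2, 5.7]
opening: 0.197
grip_force: 24.9
```

Request:
{"name": "drive_tool", "arguments": {
  "motion": [
    [0,0,0,0,0,0,0.26],
    [0,0,0,0,0,0,0.32],
    [0,0,0,0,0,0,0.37],
    [0,0,0,0,0,0,0.37],
    [0,0,-1,0,0,0,0.37],
    [0,0,-1.5,0,0,0,0.37],
    [0,0,-2,0,0,0,0.4],
    [0,0,-2,0,0,0,0.45],
    [0,0,-1.5,0,0,0,0.45]
  ]
}}

```text
clock: 27.27
ee_pos: [612.0, -251.3, 91.9]
tcp_rot: [3.138, 0.002, 1.571]
contact_force: [0.1, -0.3, -0.0]
opening: 0.451
grip_force: 0.0
```

Request:
{"name": "drive_tool", "arguments": {
  "motion": [
    [0.05,-1.88,0,0,0,0,0.45],
    [0.05,-1.88,0,0,0,0,0.45],
    [0.05,-1.88,0,0,0,0,0.45],
    [0.05,-1.88,0,0,0,0,0.45],
    [0.05,-1.88,0,0,0,0,0.45],
    [0.05,-1.88,0,0,0,0,0.45],
    [0.05,-1.88,0,0,0,0,0.45],
    [0.05,-1.88,0,0,0,0,0.45],
    [0.05,-1.88,0,0,0,0,0.45],
    [0.05,-1.88,0,0,0,0,0.45],
    [0.05,-1.88,0,0,0,0,0.45],
    [0.05,-1.88,0,0,0,0,0.45],
    [0,0,0,0,0,0.11,0.45],
    [0,0,0,0,0,0.11,0.45],
    [0,0,0,0,0,0.11,0.45],
    [0,0,0,0,0,0.11,0.45],
    [0,0,0,0,0,0.11,0.45],
    [0,0,0,0,0,0.11,0.45],
    [0,0,0,0,0,0,0.45],
    [0,0,0,0,0,0,0.45]
  ]
}}

```text
clock: 28.93
ee_pos: [385.6, -245.0, 89.1]
tcp_rot: [3.14, 0.0, 0.914]
contact_force: [-0.0, -0.1, 0.1]
opening: 0.45
grip_force: 0.0
```

```bash
python3 - <<'E'
from h import *
c=cam('top');a=cv2.resize(c['img'][140:190,320:400],None,fx=6,fy=6,interpolation=cv2.INTER_CUBIC)
c=cam('side');b=cv2.resize(c['img'][235:285,270:350],None,fx=6,fy=6,interpolation=cv2.INTER_CUBIC)
cv2.imwrite('pics/p6.png',np.vstack([a,b]))
E
```

```text
(no output)
```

View pics/p6.png

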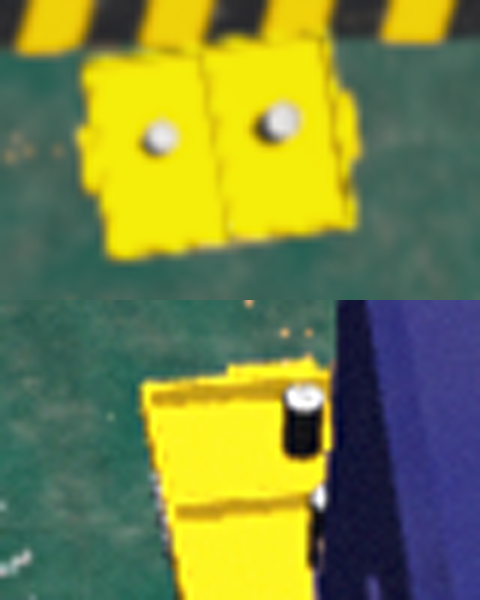

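Both capacitors stand upright in their bays, at (158,138) and (280,122) in the top crop. Next is the strip, from z 89 down to about 4.

Request:
{"name": "drive_tool", "arguments": {
  "motion": [
    [0,0,2,0,0,0,0.45],
    [0,0,2,0,0,0,0.45],
    [0,0,2,0,0,0,0.45],
    [0,0,1.2,0,0,0,0.45],
    [0,0,0.7,0,0,0,0.45],
    [0,0,0.4,0,0,0,0.45],
    [0,0,0.2,0,0,0,0.45],
    [0,0,0,0,0,0,0.45]
  ]
}}

```text
clock: 29.7
ee_pos: [385.5, -244.9, 3.5]
tcp_rot: [3.141, 0.0, 0.911]
contact_force: [-0.3, -0.4, -0.7]
opening: 0.448
grip_force: 0.0
```

Request:
{"name": "drive_tool", "arguments": {
  "motion": [
    [0,0,0,0,0,0,0.05],
    [0,0,0,0,0,0,0.05],
    [0,0,0,0,0,0,0.05],
    [0,0,0,0,0,0,0.05],
    [0,0,0,0,0,0,0.05],
    [0,0,0,0,0,0,0.05]
  ]
}}

```text
clock: 30.2
ee_pos: [385.9, -245.3, 4.1]
tcp_rot: [3.14, 0.0, 0.911]
contact_force: [-0.3, -0.2, 6.3]
opening: 0.158
grip_force: 27.6
```

Request:
{"name": "drive_tool", "arguments": {
  "motion": [
    [0,0,-1,0,0,0,0.05],
    [0,0,-2,0,0,0,0.05],
    [0,0,-2,0,0,0,0.05],
    [0,0,-2,0,0,0,0.05],
    [0,0,0,0,0,-0.11,0.05],
    [0,0,0,0,0,-0.11,0.05],
    [0,0,0,0,0,-0.11,0.05],
    [0,0,0,0,0,-0.11,0.05],
    [0,0,0,0,0,-0.11,0.05],
    [0,0,0,0,0,-0.11,0.05]
  ]
}}

```text
clock: 31.03
ee_pos: [385.1, -244.5, 73.6]
tcp_rot: [-3.142, -0.0, 1.576]
contact_force: [0.6, 0.1, -0.7]
opening: 0.155
grip_force: 26.8
```

Request:
{"name": "drive_tool", "arguments": {
  "motion": [
    [1.79,1.615,0,0,0,0,0.05],
    [1.79,1.615,0,0,0,0,0.05],
    [1.79,1.615,0,0,0,0,0.05],
    [1.79,1.615,0,0,0,0,0.05],
    [1.79,1.615,0,0,0,0,0.05],
    [1.79,1.615,0,0,0,0,0.05],
    [1.79,1.615,0,0,0,0,0.05],
    [1.79,1.615,0,0,0,0,0.05],
    [1.79,1.615,0,0,0,0,0.05],
    [1.79,1.615,0,0,0,0,0.05],
    [1.79,1.615,0,0,0,0,0.05],
    [1.79,1.615,0,0,0,0,0.05],
    [1.79,1.615,0,0,0,0,0.05],
    [1.79,1.615,0,0,0,0,0.05],
    [0,0,0,0,0,-0.1,0.05],
    [0,0,0,0,0,-0.1,0.05],
    [0,0,0,0,0,0,0.05],
    [0,0,0,0,0,0,0.05]
  ]
}}

```text
clock: 32.53
ee_pos: [611.1, 6.0, 73.4]
tcp_rot: [-3.141, -0.0, 1.768]
contact_force: [-0.6, -0.0, 0.0]
opening: 0.157
grip_force: 26.8
```

Request:
{"name": "drive_tool", "arguments": {
  "motion": [
    [0,0,2,0,0,0,0.05],
    [0,0,1.8,0,0,0,0.05],
    [0,0,1.2,0,0,0,0.05],
    [0,0,0.6,0,0,0,0.05],
    [0,0,0.4,0,0,0,0.05],
    [0,0,0.3,0,0,0,0.05],
    [0,0,0.15,0,0,0,0.05],
    [0,0,0.05,0,0,0,0.05],
    [0,0,0,0,0,0,0.05],
    [0,0,0,0,0,0,0.05]
  ]
}}

```text
clock: 33.37
ee_pos: [611.8, 5.9, 8.8]
tcp_rot: [3.141, 0.0, 1.771]
contact_force: [0.1, -0.3, -0.6]
opening: 0.152
grip_force: 26.8
```

Request:
{"name": "drive_tool", "arguments": {
  "motion": [
    [0,0,0.05,0,0,0,0.05],
    [0,0,0.05,0,0,0,0.05],
    [0,0,0,0,0,0,0.05],
    [0,0,0,0,0,0,0.05]
  ]
}}

```text
clock: 33.7
ee_pos: [611.3, 5.9, 7.3]
tcp_rot: [-3.142, -0.0, 1.771]
contact_force: [0.3, 0.2, -0.7]
opening: 0.153
grip_force: 26.8
```

Request:
{"name": "drive_tool", "arguments": {
  "motion": [
    [0,0,0.05,0,0,0,0.05],
    [0,0,0,0,0,0,0.05],
    [0,0,0,0,0,0,0.05]
  ]
}}

```text
clock: 33.95
ee_pos: [611.4, 5.9, 7.1]
tcp_rot: [-3.141, -0.0, 1.771]
contact_force: [-2.5, 0.1, 4.9]
opening: 0.156
grip_force: 27.4
```

Contact at the expected height. I release, lift and back away to get a clear view.

Request:
{"name": "drive_tool", "arguments": {
  "motion": [
    [0,0,0,0,0,0,0.22],
    [0,0,0,0,0,0,0.3],
    [0,0,0,0,0,0,0.35],
    [0,0,0,0,0,0,0.35],
    [0,0,-1,0,0,0,0.35],
    [0,0,-2,0,0,0,0.35],
    [0,0,-2,0,0,0,0.35],
    [0,0,-2,0,0,0,0.35],
    [0,0,-2,0,0,0,0.35],
    [0,0,-2,0,0,0,0.35],
    [0,-2,0,0,0,0,0.35],
    [0,-2,0,0,0,0,0.35],
    [0,-2,0,0,0,0,0.35],
    [0,-2,0,0,0,0,0.35],
    [0,-2,0,0,0,0,0.35],
    [0,-2,0,0,0,0,0.35],
    [0,-2,0,0,0,0,0.35],
    [0,-2,0,0,0,0,0.35],
    [0,0,0,0,0,0,0.35],
    [0,0,0,0,0,0,0.35]
  ]
}}

```text
clock: 35.62
ee_pos: [454.4, -26.0, 117.3]
tcp_rot: [3.14, 0.001, 1.77]
contact_force: [-0.1, 0.1, 0.4]
opening: 0.346
grip_force: 0.0
```

```bash
python3 - <<'E'
from h import *
c=cam('top');a=cv2.resize(c['img'][130:250,160:400],(720,360),interpolation=cv2.INTER_CUBIC)
c=cam('side');b=cv2.resize(c['img'][150:230,200:440],(720,240),interpolation=cv2.INTER_CUBIC)
cv2.imwrite('pics/p7.png',np.vstack([a,b]))
E
```

```text
(no output)
```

View pics/p7.png

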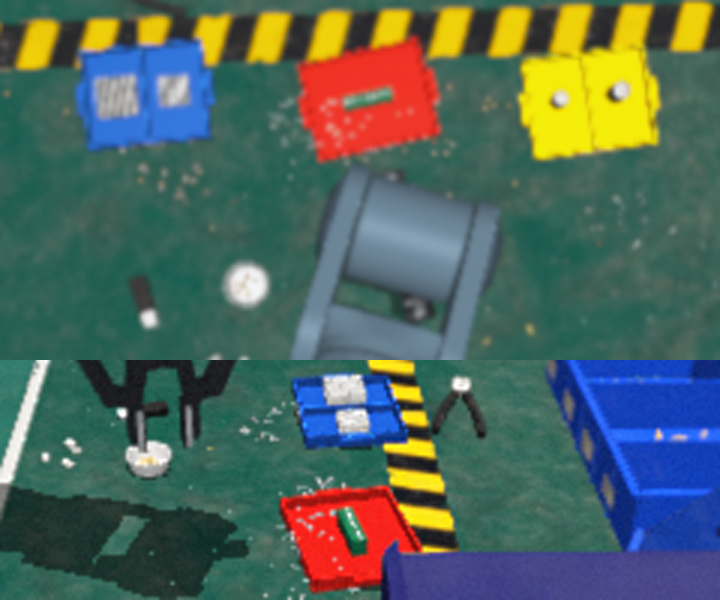

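All five parts are in their trays: heat sinks at (115,95) and (173,90), strip at (368,97), capacitors at (560,99) and (619,92). The dish at (246,285) and stick at (144,302) haven't moved, and the robot is clear.

```bash
python3 -c "
from rig import robot
print(robot.sign_off())"
```

```text
the job is handed in; nothing more can be done
None
```

I sorted all five parts into their trays, the capacitors standing upright, and left the dish and data stick where they were; the job was handed in at about 36 s on the robot's clock.

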